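# Set a high-chair leg to its length mark and slide the cam lever closed

### The arm

A 6-joint arm with a two-finger parallel gripper is mounted at the origin on the work surface. World frame = base frame: x ahead of the robot, y to its left, z up, the work surface at z = 0. Lengths are in mm, angles in degrees, forces in N, time in s.
With the tool pointing down it reaches from about 375 to 900 mm from the base axis. Payload 3.1 kg.
Tool frame: the origin (TCP) lies between the finger pads; the fingertips stand 19 mm ahead of it and the grasp point (between the pads) is the TCP; z points along the fingers, y is the line along which they close (so a half turn about z gives the same grasp; the last joint's range is limited). The gripper opens to 87 mm and grips with 3 to 60 N. Pads are 19 mm wide; open, the fingers measure 117 mm over their backs; the gripper's body (75 mm by 190 mm) begins 51 mm behind the grasp point.
Start: joints at [-76.404, 30.224, 82.088, -0, 67.689, -10.227], TCP at [252.471, -571.713, 241.548] pointing down, gripper open.
Joint ranges: [-176.69, 176.69], [-43.24, 126.21], [12.49, 139.97], [-82, 262], [0, 151.66], [-163.58, 163.58]. Speed limits (degrees/s): [159.86, 159.86, 180, 180, 180, 180].

### API

Orientations are given as a 3x3 rotation matrix whose columns are the frame's x, y, z axes.
In Python, from plant import get_state, grab_frame, close_job gives the robot as it stands.
- The arm moves only by the tool arm_command, never from a script. Its argument "steps" is a list of rows, each a list of 4 numbers: the shift along the tool's x, y, z in shares of 800 mm (1.0 is 800 mm), then the turn about the tool's z in normalised numbers (1 is 360 degrees). In form: [[dx, dy, dz, yaw], ...]. A call has 1 to 5 rows; each row is the pose to reach, as a shift and turn from the pose commanded when the call began, along the tool's axes at that moment; what a row does not reach only later rows make up. A row lasts 1/8 s, in which the tool goes at most 62.5 mm and 10.7 degrees, less where a joint would pass 70% of its speed; a pose out of reach is approached as far as the arm can. Shift and turn numbers lie between -1 and 1, and a call with a number outside is refused. A call with a gripper value outside its range is refused whole. "fingers" is the finger opening in cm, from 0 to 8.7, set as the call begins (left out, the last holds). The fingers move at their own pace and stop on an object; the grip force is fixed at half the most. Time passes only in rows, so rows that repeat a pose let the fingers close. It gives the time, the measured TCP pose, the force, the opening and the grip force at its end, in the units of the state.
- get_state(): the state, without advancing time (a new reading comes with each control period).
- grab_frame(name): name is "scene" or "top" or "wrist"; returns a dict with "pixels" (400x640x3 uint8, red, green, blue), "fx", "fy", "cx", "cy" (pixels), "R" (3x3) and "t" (3): a world point X has camera coordinates R X + t. Camera axes: x right, y down, z forward; pixel columns grow to the right and rows downward; lengths in mm; the calibration is good to about 2 mm. The wrist camera is an equidistant fisheye: a pixel r from the principal point sees the ray r / f radians off the axis. A picture is of the moment at which its call begins. There is no depth.
- close_job(): hands the job in; it is judged then, once.
The state is a dict: "time": time; "joint_pos": joint angles; "joint_vel": joint speeds; "joint_efforts": joint torques, N m; "tool_pos": TCP position; "tcp_rot": TCP orientation; "wrist_force": force on the tool from outside, world axes, zero at the start; "wrist_torque": the same for the moment, N m; "opening": finger opening in mm; "gripper_force": force on a finger pad.
Only numpy, scipy, OpenCV 4.12 (cv2) and the standard library are available. Lean on these libraries where they do the work, as an engineer would, in place of code of your own. Each camera call takes 0.05 s, during which the arm holds its last target. There are 200 camera calls.

### The job

Move the purple drinking cup out of the leg's way and stand it upright on the round blue mat. Then, with the red cam lever still open, take the bare outer end of the steel grip bar and pull the high-chair leg out until its orange pointer is over the green length mark; keep the leg there while you slide the red lever along the bar all the way in towards the leg, and finish still holding the grip bar, with the leg on its mark, because a spring would draw it back in. Leave the other things on the table where they are.

Things in the scene. Friction and masses are not known exactly. Their poses are not given: they have to be found in the camera images.
- frame: Fixed level holder with the high-chair leg in it: plywood base, white outer tube 34 mm thick, 240 mm long, axis 45 mm up, grey saddles 66 mm high. Origin on the table under the tube's mouth; the leg slides out to +y, the tube lies to -y, the grip bar points to -x over bare table, a white scale strip (x 35 to 85, y -10 to 190 mm, 26 mm high) lies at +x. Yaw varies.
- leg (a joint): How far the leg is pulled out of the outer tube, in m along the frame's +y: 0 = fully in (as found), 0.12 = stop. A return spring draws it in with 1.6 N at 0, rising 2 N per 100 mm; let go, it slides back in.
- grip (a point): Steel grip bar (leg_c0), 16 x 16 mm square, axis 45 mm above the table, axes as the frame's, part of the leg (at frame x -120, y 50 mm when leg = 0). Origin on its axis at the place to grip, fingers closing along frame y. Bare bar from x -36 mm (black rubber end cap to -50 mm, 22 mm thick) to x +38 mm (outer face of the open lever). The leg is at x +120 mm.
- pointer (a point): Tip of the orange pointer, a rigid part of the grip bar (grip frame x +178 mm, 45 mm above the table), reaching over the scale strip.
- mark: Green length mark: a band 12 mm wide (along frame y) across the white scale strip, with a green clip at its +x edge. Origin at the band's centre, 26 mm above the table; axes as the frame's. The pointer is on the mark when its tip is over the band, within 6 mm of the origin along y. Its place varies (leg joint 0.075 to 0.105).
- lever (a joint): Red sliding cam lever on the grip bar, m along the frame's +x, towards the leg: about 0 = open (as found, up to 0.004), 0.034 = closed, at its stop. It stays where it is left; sliding it takes about 2 N. Fingers round the bar can push it along by its outer face.
- lever_face (a point): Centre of the red lever's outer (-x) face, the face to push in the frame's +x, on the bar's axis, 45 mm above the table. The lever is a block 30 mm along the bar, 46 mm across it and 34 mm high (z 28 to 62 mm), with a thumb blade on top up to 82 mm above the table.
- cup: Closed purple drinking cup with a lime lid and a spout: round, 54 mm across (lid 56 mm) up to 68 mm high, lid to 82 mm, spout to 94 mm, 0.15 kg or so. Origin at the centre of its underside, z up. Stands on the table in the path of the grip bar.
- mat: Round dark-blue mat with a teal middle, 140 mm across, 4 mm thick, fixed; origin at the centre of its underside, on the table.
- bowl: Bystander: navy bowl with two lime ears, 116 mm across (140 mm over the ears), 51 mm high; origin under its centre.
- spoon: Bystander: purple spoon 150 mm long, lying on the table.
- banana: Bystander: yellow banana about 200 mm long, 34 mm thick, lying on the table.
- jar: Bystander: food jar with an orange cap, 60 mm across, 70 mm high.
- beaker: Bystander: yellow stacking beaker, 68 mm across, 60 mm high.
- teether: Bystander: flat red teething ring, 76 mm across, 12 mm thick.
- sponge_box: Bystander: teal snack box, 90 x 60 x 45 mm.
Mind the look-alikes: they are no part of the job. What is shaped like the mat but yellow is not meant.

How it is judged (in metres and radians):
On the way, in this order (a step that is already met when the one before it is completed fails the run):
1. the cup stands upright on the mat, let go, with the leg not pulled out yet (horizontal distance between cup and mat below 0.047 m and height (world z) of cup between 0.001 and 0.009 m and angle between cup's own z axis and vertical below 0.12 rad and contact force between the fingers and cup below 0.1 N and value of joint leg below 0.03 m), for 0.2 s.
2. the leg is pulled out by its grip bar, pointer on the mark, lever still open (y of pointer in the frame of mark between -0.006 and 0.006 m and value of joint lever below 0.01 m and contact force between the fingers and leg_c0 above 1.5 N), for 0.2 s.
3. the lever is slid closed with the leg still held on the mark (y of pointer in the frame of mark between -0.006 and 0.006 m and value of joint lever above 0.03 m and contact force between the fingers and leg_c0 above 1.5 N), for 0.2 s.
At the end, for the whole second after the job is handed in: The cup stands upright on the mat, let go (centre within 47 mm of the mat's centre); the lever is closed (at least 30 of its 34 mm); the fingers are on the grip bar (more than 1.5 N) and hold the leg still with the pointer over the green band (within 6 mm of its centre line) (all of step 3 and horizontal distance between cup and mat below 0.047 m and height (world z) of cup between 0.001 and 0.009 m and angle between cup's own z axis and vertical below 0.12 rad and contact force between the fingers and cup below 0.1 N and velocity of joint leg between -0.01 and 0.01 m/s and linear speed of cup below 0.01 m/s); the arm keeps its last pose, push and grip.
It fails at once if the lever is slid in while the leg is more than 12 mm off its mark (value of joint lever above 0.014 m and not (y of pointer in the frame of mark between -0.012 and 0.012 m)).
It fails at once if the cup is tipped over (angle between cup's own z axis and vertical above 0.6 rad).
It fails at once if another thing on the table is moved more than 30 mm (distance of any of bowl, spoon, banana, jar, beaker, teether, sponge_box from where it was at the start of the episode above 0.03 m).
It also fails if it takes over 67 s, if anything falls off the work surface, if the arm or the gripper's body presses on something with over 40 N, if the wrist force passes 120 N, or if a joint passes its speed limit or range.

## Working session

There is one attempt and no reset: what is moved stays moved. The work goes in short steps, Python scripts to look and compute and a tool call to move; the robot and the scene stay as the last step left them, time stands still between calls to the robot, and variables do not carry over. Pictures are saved under pics/ and viewed, at most 10 in all, crops included, and the job is handed in when it is done.

Besides the shell and the picture viewer there is one more tool, called after ">>>" by a JSON object that holds its "method" and its "body", one argument or row to a line. arm_command: Moves the arm, as the interface text tells. Its arguments: {"type":"object","properties":{"steps":{"type":"array"},"fingers":{"type":"number"}},"required":["steps"]}

```bash
ls; mkdir -p pics
cat > h.py <<'E'
import numpy as np, cv2, json
from plant import get_state, grab_frame
def shot(n,tag):
    f=grab_frame(n); p=np.asarray(f['pixels']); np.savez(f'pics/{tag}.npz',**{k:np.asarray(v) for k,v in f.items()})
    cv2.imwrite(f'pics/{tag}.png',p[:,:,::-1]); return f
def load(tag): return dict(np.load(f'pics/{tag}.npz'))
def ray(f,u,v,fish=False):
    R=np.array(f['R']);t=np.array(f['t']);x=(u-f['cx'])/f['fx'];y=(v-f['cy'])/f['fy']
    if fish:
        r=np.hypot(x,y); d=np.array([x/r*np.sin(r),y/r*np.sin(r),np.cos(r)]) if r>1e-9 else np.array([0,0,1.])
    else: d=np.array([x,y,1.]); d/=np.linalg.norm(d)
    return -R.T@t, R.T@d
def onz(f,u,v,z,fish=False):
    o,d=ray(f,u,v,fish); return o+d*(z-o[2])/d[2]
def tri(*rays):
    A=sum(np.eye(3)-np.outer(d,d) for o,d in rays); b=sum((np.eye(3)-np.outer(d,d))@o for o,d in rays)
    X=np.linalg.solve(A,b); return X,[float(np.linalg.norm((np.eye(3)-np.outer(d,d))@(X-o))) for o,d in rays]
E
python3 - <<'E'
from h import *
for n in ['scene','top']:
    f=shot(n,n); print(n,f['fx'],-np.array(f['R']).T@f['t'])
a=cv2.imread('pics/scene.png');b=cv2.imread('pics/top.png')
E
```

```text
pics
scene 412.1766504363201 [1123.38526513  539.75938066  990.40175153]
top 452.1640924580303 [ 326.70029917    2.14098634 1351.81342549]
```

View pics/scene.png

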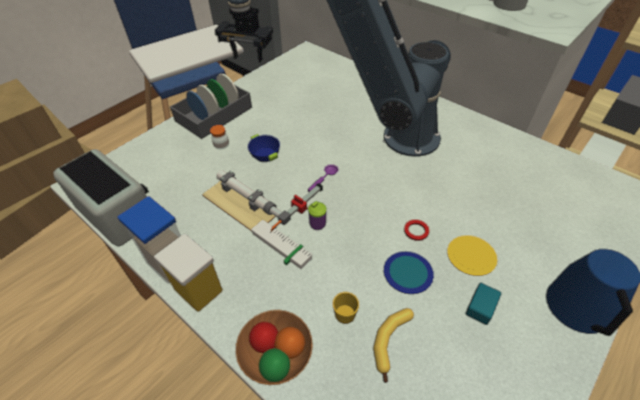

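View pics/top.png

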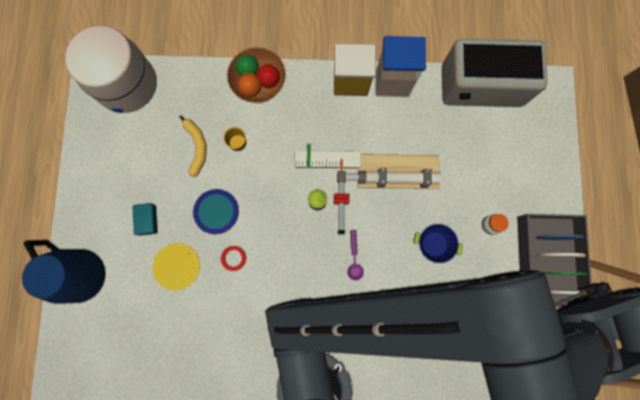

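Scene (px): the purple cup with lime lid is at scene (318,215) and top (317,199). The grip bar's end is at top (341,232), the red lever at top (342,198), the green band at top (309,153) and the blue mat at top (216,211).

Look-alikes:
- **Cup:** spoon, purple (top 355,270), and bowl ears, lime (417,238).
- **Mat:** yellow mat (top 176,266), bowl (439,243) and kettle (65,275).
- **Lever:** teether (233,258) and red fruit (268,76).
- **Green mark:** green fruit (246,65) and green plate.

I choose the ones listed first and check them in one close crop.

Run:
```python
from h import *
t=cv2.imread('pics/top.png')[140:250,285:375]; s=cv2.imread('pics/scene.png')[165:275,240:345]
c=np.hstack([cv2.resize(t,None,fx=4,fy=4,interpolation=2),cv2.resize(s,(400,440),interpolation=2)]);cv2.imwrite('pics/crop1.png',c)
def comp(tag,lo,hi,box):
    im=cv2.imread(f'pics/{tag}.png');h=cv2.cvtColor(im,cv2.COLOR_BGR2HSV);x0,y0,x1,y1=box
    m=cv2.inRange(h,np.array(lo),np.array(hi));k=np.zeros_like(m);k[y0:y1,x0:x1]=m[y0:y1,x0:x1]
    n,l,st,ce=cv2.connectedComponentsWithStats(k)
    if n<2: return None
    i=1+np.argmax(st[1:,4]); return ce[i],st[i]
B={'lid':([28,90,60],[48,255,255],(300,185,335,215),(300,195,335,225)),
'cupbody':([125,60,20],[170,255,200],(300,185,335,215),(300,200,335,235)),
'matblue':([100,120,30],[125,255,255],(185,180,245,240),(375,240,440,300)),
'matteal':([85,80,30],[99,255,255],(185,180,245,240),(375,240,440,300)),
'green':([50,110,30],[85,255,255],(295,140,325,175),(275,235,310,270)),
'red':([0,150,80],[8,255,255],(325,185,360,210),(285,190,312,215)),
'orange':([5,130,120],[18,255,255],(330,155,350,175),(262,215,285,235))}
T=load('top');S=load('scene')
for k,(lo,hi,b1,b2) in B.items():
    a=comp('top',lo,hi,b1);b=comp('scene',lo,hi,b2)
    print(k,a,b)
    if a and b: print('   ',tri(ray(T,*a[0]),ray(S,*b[0])), onz(T,*a[0],0))
```

```text
lid (array([317.05338078, 198.79359431]), array([308, 190,  19,  19, 281], dtype=int32)) (array([316.76363636, 209.05454545]), array([308, 201,  18,  16, 220], dtype=int32))
    (array([535.20699528,   5.87649518,  69.42673072]), [0.6471994092458734, 0.6471994092459473]) [ 5.46084857e+02  6.62745278e+00 -2.27373675e-13]
cupbody None (array([317.19480519, 222.08441558]), array([310, 216,  15,  13, 154], dtype=int32))
matblue (array([215.7859589 , 211.40753425]), array([194, 190,  44,  43, 584], dtype=int32)) (array([408.3248, 273.5008]), array([384, 252,  49,  41, 625], dtype=int32))
    (array([500.40329995, 312.95605224,  -7.74654502]), [0.5927782235579827, 0.5927782235580076]) [499.7063633  310.66763564   0.        ]
matteal (array([215.39645626, 211.01439646]), array([199, 195,  34,  33, 903], dtype=int32)) (array([408.09471366, 271.530837  ]), array([390, 256,  37,  32, 908], dtype=int32))
    (array([500.71632213, 311.56047369,   1.36901153]), [0.04725303622968413, 0.04725303622952996]) [5.00869185e+02 3.11915647e+02 2.27373675e-13]
green (array([308.42222222, 155.57777778]), ar
[... 193 characters left out ...]
690588279786, 1.6852690588281292]) [680.1167651  36.6521965   0.       ]
red (array([341.06766917, 198.12781955]), array([334, 194,  15,  10, 133], dtype=int32)) (array([299.22222222, 203.32478632]), array([292, 196,  14,  16, 117], dtype=int32))
    (array([541.07562237, -62.71102659,  50.30580493]), [1.0084189167095463, 1.0084189167095916]) [550.00837239 -66.05455661   0.        ]
orange (array([340.80952381, 165.28571429]), array([340, 160,   3,  11,  21], dtype=int32)) (array([276.04347826, 224.17391304]), array([272, 220,   9,   9,  23], dtype=int32))
    (array([641.45677776, -61.57670678,  44.78224015]), [0.272970007134143, 0.2729700071342324]) [652.05754103 -63.53883549   0.        ]
```

View pics/crop1.png

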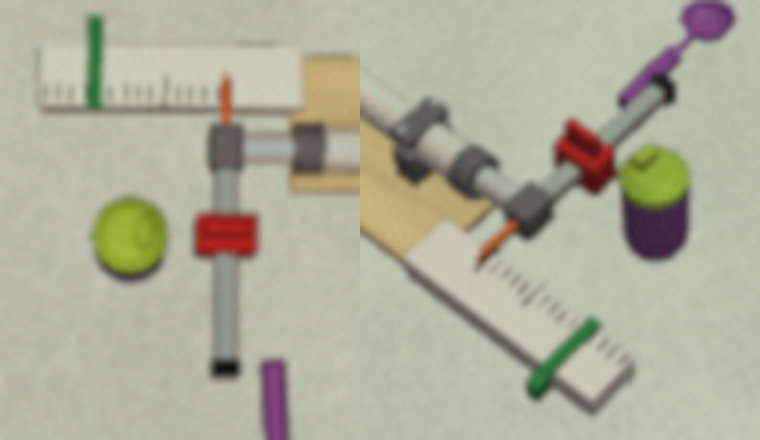

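The crop confirms the cup (lime lid on a purple body, crop 130,237), the bare bar from the red lever to the black cap (225,365), and the orange pointer and green band on the strip. The spoon lies beside the cap. Next I work out the frame's yaw and the grip point.

Run:
```python
from h import *
s=get_state();print(np.round(s['tcp_rot'],3).tolist(),s['tool_pos'],s['opening'],s['wrist_force'])
T=load('top');S=load('scene')
def sub(u,v,k): return 285+u/4-.4,140+v/4-.4
def sc(u,v): return 240+(u-360)*105/400-.4,165+v/4-.4
for n,a,b in [('capend',(226,375),(668,92)),('tip',(226,77),(480,264)),('band-low',(94,106),(540,385)),('band-hi',(96,46),(583,335))]:
    A=sub(*a,4);B=sc(*b);print(n,np.round(tri(ray(T,*A),ray(S,*B))[0],1),tri(ray(T,*A),ray(S,*B))[1])
for z,(n,p) in [(26,('stripBL',(41,108))),(26,('stripBR',(299,110))),(26,('TL',(41,47))),(26,('TR',(302,52))),(45,('tip',(226,77))),(53,('cap',(226,375))),(53,('barT',(225,175))),(53,('barB',(226,350))),(26,('gB',(94,106))),(26,('gM',(95,76)))]:
    print(n,np.round(onz(T,*sub(*p,4),z),1))
print('lid',onz(T,317.05,198.8,78))
```

```text
[[0.915, 0.404, -0.0], [0.404, -0.915, 0.002], [0.0, -0.002, -1.0]] [ 252.32391831 -571.11763776  240.65381894] 86.95245608568483 [ 0.75041379 -0.14183713  0.32233769]
capend [439.4 -65.1  36.8] [1.1111621223222456, 1.1111621223221675]
tip [663.3 -62.2  35. ] [0.1842089465348901, 0.1842089465350611]
band-low [667.7  23.9 -38.2] [17.9576166818874, 17.95761668188737]
band-hi [673.2  43.2  54.9] [10.115368068155684, 10.115368068155671]
stripBL [638.2  75.8  26. ]
stripBR [ 641.7 -118.1   26. ]
TL [685.4  77.4  26. ]
TR [ 686.7 -119.9   26. ]
tip [660.9 -61.9  45. ]
cap [438.7 -65.2  53. ]
barT [585.1 -62.   53. ]
barB [456.7 -64.9  53. ]
gB [640.7  36.   26. ]
gM [663.9  35.9  26. ]
lid [533.40754485   6.37775156  78.        ]
```

```bash
cat >> h.py <<'E'
def go(x,y,z,yaw=None):
    """print tool-axis shift in cm and turn for a world target; yaw=world angle of tool x, deg"""
    s=get_state();R=np.array(s['tcp_rot']);d=R.T@(np.array([x,y,z])-s['tool_pos'])/10
    a=np.degrees(np.arctan2(R[1,0],R[0,0]))
    w=0 if yaw is None else -np.radians((yaw-a+180)%360-180)
    print('shift',np.round(d,2),'turn',round(w,3),'| now',np.round(s['tool_pos'],1),'ang',round(a,1),'t',s['time'],'f',np.round(s['wrist_force'],1),'op',s['opening'],'gf',s['gripper_force'],'q6',round(s['joint_pos'][5],1))
E
python3 -c "
from h import *
go(533.5,6.4,200,90)"
```

```text
shift [ 49.05 -41.47   4.16] turn -1.155 | now [ 252.3 -571.1  240.7] ang 23.8 t 0.1 f [ 0.8 -0.1  0.3] op 86.95245608568483 gf 0.0 q6 -10.2
```

The manual's scale: shifts go in shares of 800 mm and turns go in shares of 360 degrees. Converting my numbers, 24.5 cm / 80 = 0.3063, -20.7 cm / 80 = -0.2588, -0.58 rad / 6.2832 = -0.0923.

>>> {"method": "arm_command", "body": {
  "steps": [
    [0.0613,-0.0513,0.005,-0.0183],
    [0.1225,-0.1038,0.01,-0.0366],
    [0.1838,-0.155,0.015,-0.0557],
    [0.245,-0.2075,0.02,-0.0732],
    [0.3063,-0.2588,0.025,-0.0923]
  ],
  "fingers": 8.7
}}

```text
time: 0.72
tool_pos: [389.5, -289.4, 221.8]
tcp_rot: [[0.541, 0.841, 0.0], [0.841, -0.541, 0.0], [0.0, -0.0, -1.0]]
wrist_force: [1.4, 0.0, -0.4]
opening: 87.0
gripper_force: 0.0
```

```bash
python3 -c "
from h import *
go(533.5,6.4,200,90)"
```

```text
shift [32.67 -3.9   2.19] turn -0.572 | now [ 389.5 -289.4  221.8] ang 57.2 t 0.725 f [ 1.4  0.  -0.4] op 87.0279479674137 gf 0.0 q6 -17.1
```

Converted, 29.5 cm / 80 = 0.3688, 24 cm / 80 = 0.3, -0.57 rad / 6.2832 = -0.0907.

>>> {"method": "arm_command", "body": {
  "steps": [
    [0.075,-0.01,0.0063,-0.0191],
    [0.15,-0.0188,0.0125,-0.0382],
    [0.225,-0.0275,0.0188,-0.0573],
    [0.3,-0.0363,0.025,-0.0732],
    [0.3688,-0.0438,0.025,-0.0907]
  ]
}}

```text
time: 1.35
tool_pos: [520.3, -22.6, 201.5]
tcp_rot: [[0.001, 1.0, -0.001], [1.0, -0.001, 0.0], [0.0, -0.001, -1.0]]
wrist_force: [1.2, 0.0, -0.6]
opening: 86.9
gripper_force: 0.0
```

>>> {"method": "arm_command", "body": {
  "steps": [
    [0,0,0,0],
    [0,0,0,0]
  ]
}}

```text
time: 1.6
tool_pos: [519.6, -24.8, 201.8]
tcp_rot: [[0.005, 1.0, -0.001], [1.0, -0.005, -0.0], [-0.0, -0.001, -1.0]]
wrist_force: [-0.3, -0.2, 0.0]
opening: 87.1
gripper_force: 0.0
```

```bash
python3 -c "
from h import *
go(533.5,6.4,200,90)
f=shot('wrist','w1');print(f['fx'],f['cx'],f['cy'])
for P in [(533.5,6.4,80),(533.5,6.4,0),(486,-64,53)]:
  c=np.array(f['R'])@P+f['t'];r=np.hypot(c[0],c[1]);th=np.arctan2(r,c[2]);print(P,f['cx']+f['fx']*th*c[0]/r,f['cy']+f['fy']*th*c[1]/r)
"
```

```text
shift [3.13 1.38 0.17] turn -0.005 | now [519.6 -24.8 201.8] ang 89.7 t 1.6 f [-0.3 -0.2  0. ] op 87.10762504699794 gf 0.0 q6 -14.7
309.70691628693146 321.05826806221546 203.6709143699419
(533.5, 6.4, 80) 337.8336387218789 168.65225890229573
(533.5, 6.4, 0) 334.14326473802134 156.3546795884797
(486, -64, 53) 289.1004870022876 232.64580362628723
```

View pics/w1.png

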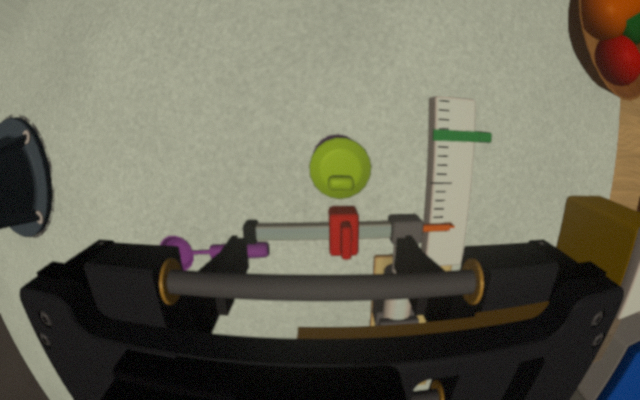

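The wrist view shows the lid at (340,167), the bar from its cap (250,231) past the lever (344,231) to the pointer tip (453,227), and the green band at (462,136). I triangulate these against the top view.

Run:
```python
from h import *
W=load('w1');T=load('top');S=load('scene')
h=cv2.cvtColor(cv2.imread('pics/w1.png'),cv2.COLOR_BGR2HSV)
m=cv2.inRange(h,np.array([28,90,60]),np.array([48,255,255]));n,l,st,ce=cv2.connectedComponentsWithStats(m);i=1+np.argmax(st[1:,4]);c=ce[i];print(c,st[i])
R=lambda u,v:ray(W,u,v,True)
print('lid',tri(R(*c),ray(T,317.05,198.8),ray(S,316.8,207)),onz(W,*c,80,True))
print('cap',tri(R(245,231),ray(T,341.1,233.3)))
print('tip',tri(R(454,227),ray(T,341.1,158.9)))
print('green',tri(R(452,135),ray(T,308.4,155.6)), onz(W,452,135,26,True))
for p in [(245,231),(258,231),(325,231),(390,229)]: print(p,onz(W,*p,53,True))
print('tip45',onz(W,454,227,45,True))
go(533.5,6.4,200,90)
```

```text
[339.63372681 167.52411467] [ 309  137   62   62 2965]
lid (array([534.56146185,   6.19898023,  77.83837162]), [1.0336412982029646, 1.1275719775083803, 1.1302337438389305]) [535.06070999   7.39949014  80.        ]
cap (array([438.847571  , -65.00424808,  47.99696931]), [0.6335767049183114, 0.6335767049184056])
tip (array([659.93666467, -60.49924545,  53.88569454]), [1.736213118863588, 1.7362131188636858])
green (array([686.3164378 ,  35.3774508 , -27.62497338]), [2.238094724768826, 2.2380947247688976]) [661.4833222   36.19158421  26.        ]
(245, 231) [439.78864491 -62.54762358  53.        ]
(258, 231) [453.69809487 -62.39818847  53.        ]
(325, 231) [522.61389202 -62.20861591  53.        ]
(390, 229) [589.58725247 -60.71398886  53.        ]
tip45 [665.82443878 -63.08839069  45.        ]
shift [3.2  1.38 0.18] turn -0.006 | now [519.5 -25.5 201.9] ang 89.6 t 1.65 f [-0.3 -0.4  0. ] op 87.01766347105256 gf 0.0 q6 -14.7
```

Converted, 7 cm / 80 = 0.0875, 3.2 cm / 80 = 0.04.

>>> {"method": "arm_command", "body": {
  "steps": [
    [0.04,0.0188,0,0],
    [0.04,0.0188,0.0375,0],
    [0.04,0.0188,0.0875,0],
    [0.04,0.0188,0.0875,0],
    [0.04,0.0188,0.0875,0]
  ]
}}

```text
time: 2.28
tool_pos: [535.7, 5.9, 133.0]
tcp_rot: [[0.007, 1.0, 0.001], [1.0, -0.007, -0.0], [-0.0, 0.001, -1.0]]
wrist_force: [-0.2, -0.6, -0.4]
opening: 87.3
gripper_force: 0.0
```

```bash
python3 -c "
from h import *
go(534.5,6.5,50,90)"
```

```text
shift [ 0.06 -0.13  8.3 ] turn -0.007 | now [535.7   5.9 133. ] ang 89.6 t 2.275 f [-0.2 -0.6 -0.4] op 87.27398453810679 gf 0.0 q6 -10.9
```

>>> {"method": "arm_command", "body": {
  "steps": [
    [0,-0.0013,0.0375,0],
    [0,-0.0013,0.075,0],
    [0,-0.0013,0.1025,0],
    [0,-0.0013,0.1025,0],
    [0,-0.0013,0.1025,0]
  ]
}}

```text
time: 2.9
tool_pos: [535.6, 6.7, 51.7]
tcp_rot: [[0.005, 1.0, 0.003], [1.0, -0.005, -0.001], [-0.001, 0.003, -1.0]]
wrist_force: [0.5, 0.6, 0.6]
opening: 87.1
gripper_force: 0.0
```

>>> {"method": "arm_command", "body": {
  "steps": [
    [0,0,0,0],
    [0,0,0,0],
    [0,0,0,0],
    [0,0,0,0],
    [0,0,0,0]
  ],
  "fingers": 4.5
}}

```text
time: 3.52
tool_pos: [534.5, 7.2, 50.2]
tcp_rot: [[0.005, 1.0, 0.0], [1.0, -0.005, -0.0], [-0.0, 0.0, -1.0]]
wrist_force: [-0.2, 0.4, 1.0]
opening: 54.4
gripper_force: 30.1
```

>>> {"method": "arm_command", "body": {
  "steps": [
    [0,0,0,0],
    [0,0,0,0],
    [0,0,0,0],
    [0,0,0,0]
  ]
}}

```text
time: 4.03
tool_pos: [534.5, 7.2, 50.2]
tcp_rot: [[0.005, 1.0, 0.0], [1.0, -0.005, -0.0], [-0.0, 0.0, -1.0]]
wrist_force: [0.9, 0.5, 0.7]
opening: 54.4
gripper_force: 30.1
```

Converted, 10 cm / 80 = 0.125, -8 cm / 80 = -0.1.

>>> {"method": "arm_command", "body": {
  "steps": [
    [0,0,-0.025,0],
    [0,0,-0.0625,0],
    [0.0125,0,-0.1,0],
    [0.0625,-0.0063,-0.1,0],
    [0.125,-0.0125,-0.1,0]
  ]
}}

```text
time: 4.65
tool_pos: [524.6, 107.5, 130.3]
tcp_rot: [[0.007, 1.0, -0.0], [1.0, -0.007, -0.0], [-0.0, -0.0, -1.0]]
wrist_force: [-0.0, 0.2, -1.2]
opening: 54.4
gripper_force: 30.1
```

>>> {"method": "arm_command", "body": {
  "steps": [
    [0.0625,-0.0075,0,0],
    [0.125,-0.015,0,0],
    [0.1875,-0.0225,0,0],
    [0.225,-0.0275,0,0],
    [0.25,-0.03,0,0]
  ]
}}

```text
time: 5.28
tool_pos: [500.6, 308.6, 129.5]
tcp_rot: [[0.003, 1.0, -0.002], [1.0, -0.003, -0.001], [-0.001, -0.002, -1.0]]
wrist_force: [-0.1, -0.1, -1.5]
opening: 54.3
gripper_force: 30.1
```

```bash
python3 -c "
from h import *
go(500.7,311.8,55.5)
f=shot('wrist','w2')"
```

```text
shift [0.33 0.02 7.4 ] turn 0 | now [500.6 308.6 129.5] ang 89.8 t 5.275 f [-0.1 -0.1 -1.5] op 54.31316246930179 gf 30.0690644797578 q6 21.0
```

View pics/w2.png

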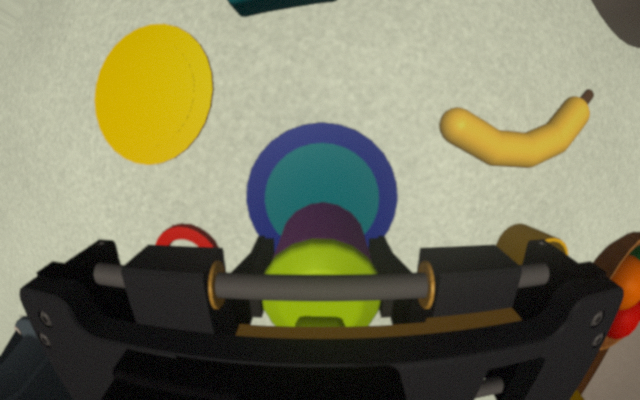

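The cup is upright in the fingers and the blue mat lies under it (centre about 322,195, hidden in part by the cup); the yellow mat at (155,95) is clear. Now I lower it.

Converted, 7.4 cm / 80 = 0.0925, 7.2 cm / 80 = 0.09.

>>> {"method": "arm_command", "body": {
  "steps": [
    [0.0038,0,0.025,0],
    [0.0038,0,0.0563,0],
    [0.0038,0,0.0813,0],
    [0.0038,0,0.09,0],
    [0.0038,0,0.0925,0]
  ]
}}

```text
time: 5.95
tool_pos: [501.9, 309.7, 55.9]
tcp_rot: [[0.006, 1.0, -0.001], [1.0, -0.006, -0.0], [-0.0, -0.001, -1.0]]
wrist_force: [-0.2, 0.1, -0.9]
opening: 54.8
gripper_force: 30.1
```

>>> {"method": "arm_command", "body": {
  "steps": [
    [0,0,0,0],
    [0,0,0,0]
  ]
}}

```text
time: 6.2
tool_pos: [502.4, 310.5, 56.9]
tcp_rot: [[0.005, 1.0, 0.001], [1.0, -0.005, 0.001], [0.001, 0.001, -1.0]]
wrist_force: [0.3, 0.3, -1.1]
opening: 54.5
gripper_force: 30.1
```

Converted, 0.25 cm / 80 = 0.0031, 0.2 cm / 80 = 0.0025.

>>> {"method": "arm_command", "body": {
  "steps": [
    [0,0,0.0013,0],
    [0,0,0.0025,0],
    [0,0,0.0031,0],
    [0,0,0.0031,0]
  ]
}}

```text
time: 6.7
tool_pos: [502.0, 310.5, 54.1]
tcp_rot: [[0.005, 1.0, 0.0], [1.0, -0.005, 0.0], [0.0, 0.0, -1.0]]
wrist_force: [-0.6, -0.6, 3.1]
opening: 54.6
gripper_force: 30.0
```

>>> {"method": "arm_command", "body": {
  "steps": [
    [0,0,0,0],
    [0,0,0,0],
    [0,0,0,0],
    [0,0,0,0],
    [0,0,0,0]
  ],
  "fingers": 8.7
}}

```text
time: 7.32
tool_pos: [501.8, 310.3, 53.5]
tcp_rot: [[0.005, 1.0, -0.0], [1.0, -0.005, -0.0], [-0.0, -0.0, -1.0]]
wrist_force: [0.5, -0.9, -1.1]
opening: 86.0
gripper_force: 0.0
```

>>> {"method": "arm_command", "body": {
  "steps": [
    [0,0,0,0],
    [0,0,-0.0375,0],
    [0,0,-0.0875,0],
    [0,0,-0.1375,0],
    [0,0,-0.1625,0]
  ]
}}

```text
time: 7.95
tool_pos: [502.7, 310.8, 186.1]
tcp_rot: [[0.005, 1.0, 0.004], [1.0, -0.005, 0.001], [0.001, 0.004, -1.0]]
wrist_force: [0.3, 0.5, 0.8]
opening: 87.2
gripper_force: 0.0
```

Run:
```python
from h import *
W=shot('wrist','w3')
h=cv2.cvtColor(cv2.imread('pics/w3.png'),cv2.COLOR_BGR2HSV)
m=cv2.inRange(h,np.array([28,90,60]),np.array([48,255,255]));n,l,st,ce=cv2.connectedComponentsWithStats(m);i=1+np.argmax(st[1:,4]);print(ce[i],st[i],onz(W,*ce[i],82,True))
go(486,-64,180,180)
go(486,-64,180,1.1)
```

```text
[320.78372457 208.74366197] [ 289  178   65   63 3195] [502.2266072 311.2045104  82.       ]
shift [-37.53  -1.6    0.69] turn -1.576 | now [503.8 311.2 188. ] ang 89.7 t 8.0 f [0.9 0.  1.1] op 86.89449360636883 gf 0.0 q6 21.2
shift [-37.53  -1.6    0.69] turn 1.547 | now [503.8 311.2 188. ] ang 89.7 t 8.0 f [0.9 0.  1.1] op 86.89449360636883 gf 0.0 q6 21.2
```

The cup stands on the mat: its lid measures (502,311), 1.5 mm off the mat's centre. Now to the bar.

Converted, -22 cm / 80 = -0.275, -18 cm / 80 = -0.225, 0.8 rad / 6.2832 = 0.1273.

>>> {"method": "arm_command", "body": {
  "steps": [
    [-0.0563,-0.0025,0,0.0255],
    [-0.1125,-0.005,0,0.0509],
    [-0.1688,-0.0075,0,0.0764],
    [-0.225,-0.01,0,0.1019],
    [-0.275,-0.0125,0,0.1273]
  ],
  "fingers": 4.0
}}

```text
time: 8.62
tool_pos: [490.2, 88.9, 183.1]
tcp_rot: [[0.725, 0.689, -0.001], [0.689, -0.725, -0.0], [-0.0, -0.0, -1.0]]
wrist_force: [0.4, -0.3, 0.0]
opening: 45.5
gripper_force: 0.0
```

```bash
python3 -c "
from h import *
go(488,-64,150,1.1)"
```

```text
shift [-10.7   10.93   3.31] turn 0.741 | now [490.2  88.9 183.1] ang 43.6 t 8.625 f [ 0.4 -0.3  0. ] op 45.51381342745738 gf 0.0 q6 43.9
```

Converted, 10.9 cm / 80 = 0.1363, -10.7 cm / 80 = -0.1338, 0.74 rad / 6.2832 = 0.1178.

>>> {"method": "arm_command", "body": {
  "steps": [
    [-0.0375,0.0375,0.0125,0.0255],
    [-0.075,0.075,0.025,0.0509],
    [-0.1063,0.1075,0.0375,0.0764],
    [-0.1338,0.1363,0.0413,0.0987],
    [-0.1338,0.1363,0.0413,0.1178]
  ]
}}

```text
time: 9.25
tool_pos: [489.2, -64.6, 149.8]
tcp_rot: [[1.0, 0.018, -0.0], [0.018, -1.0, -0.0], [-0.0, 0.0, -1.0]]
wrist_force: [-0.4, -0.7, -0.6]
opening: 40.0
gripper_force: 0.0
```

>>> {"method": "arm_command", "body": {
  "steps": [
    [0,0,0,0],
    [0,0,0,0],
    [0,0,0,0]
  ]
}}

```text
time: 9.62
tool_pos: [489.0, -61.8, 150.5]
tcp_rot: [[1.0, 0.028, -0.0], [0.028, -1.0, 0.0], [-0.0, -0.0, -1.0]]
wrist_force: [-0.1, 0.1, 0.2]
opening: 40.0
gripper_force: 0.0
```

```bash
python3 -c "
from h import *
go(488,-64,45,1.1)
f=shot('wrist','w4')
for n in ['top','scene']: shot(n,n+'2')
t=cv2.imread('pics/top2.png')[120:270,270:390];cv2.imwrite('pics/crop2.png',np.hstack([cv2.imread('pics/w4.png')[:,120:600],cv2.resize(t,(320,400),interpolation=2)]))
"
```

```text
shift [-0.11  0.22 10.55] turn 0.008 | now [489.  -61.8 150.5] ang 1.6 t 9.625 f [-0.1  0.1  0.2] op 40.04976275008577 gf 0.0 q6 68.2
```

View pics/crop2.png

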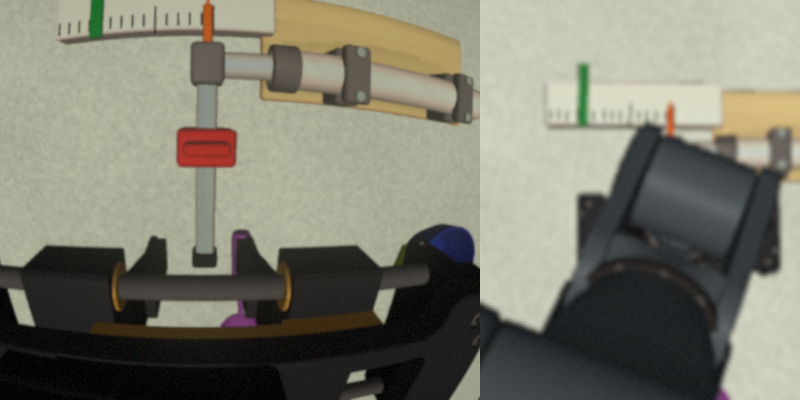

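The wrist view shows the bar upright between the open fingers, cap at crop (203,257), lever at (206,147), spoon tip (240,235). Quick bar line measurement, then descend.

```bash
python3 -c "
from h import *
W=load('w4')
for p in [(324.5,262,53),(325,225,53),(325.5,180,53),(326,110,53),(327,165,62),(328,8,45),(217,15,26)]: print(p,np.round(onz(W,*p,True),1))
h=0
"
python3 - <<'E'
from h import *
W=load('w4')
for p in [(324,266,53),(325,225,53),(325.5,180,53),(326,110,53),(327,165,62),(328,8,45),(217,15,26)]: print(p,np.round(onz(W,*p,True),1))
E
```

```text
(324.5, 262, 53) [441.8 -66.1  53. ]
(325, 225, 53) [476.4 -65.4  53. ]
(325.5, 180, 53) [514.6 -64.5  53. ]
(326, 110, 53) [569.9 -63.2  53. ]
(327, 165, 62) [528.2 -65.1  62. ]
(328, 8, 45) [655.8 -62.5  45. ]
(217, 15, 26) [659.7  36.1  26. ]
(324, 266, 53) [437.9 -65.8  53. ]
(325, 225, 53) [476.4 -65.4  53. ]
(325.5, 180, 53) [514.6 -64.5  53. ]
(326, 110, 53) [569.9 -63.2  53. ]
(327, 165, 62) [528.2 -65.1  62. ]
(328, 8, 45) [655.8 -62.5  45. ]
(217, 15, 26) [659.7  36.1  26. ]
```

Converted, 10.5 cm / 80 = 0.1313, 9 cm / 80 = 0.1125, 0.008 rad / 6.2832 = 0.0013.

>>> {"method": "arm_command", "body": {
  "steps": [
    [-0.0013,0.0038,0.0375,0.0013],
    [-0.0013,0.0038,0.075,0.0013],
    [-0.0013,0.0038,0.1125,0.0013],
    [-0.0013,0.0038,0.1313,0.0013],
    [-0.0013,0.0038,0.1313,0.0013]
  ]
}}

```text
time: 10.4
tool_pos: [487.8, -65.1, 44.9]
tcp_rot: [[1.0, 0.018, -0.002], [0.018, -1.0, 0.001], [-0.002, -0.001, -1.0]]
wrist_force: [-0.5, 0.1, 0.1]
opening: 39.9
gripper_force: 0.0
```

```bash
python3 -c "
from h import *
go(488,-65,45,1.1)"
```

```text
shift [ 0.02 -0.01 -0.01] turn -0.001 | now [487.8 -65.1  44.9] ang 1.0 t 10.4 f [-0.5  0.1  0.1] op 39.880294276926435 gf 0.0 q6 68.3
```

Close on the bar.

>>> {"method": "arm_command", "body": {
  "steps": [
    [0,0,0,0],
    [0,0,0,0],
    [0,0,0,0],
    [0,0,0,0],
    [0,0,0,0]
  ],
  "fingers": 1.0
}}

```text
time: 11.02
tool_pos: [488.6, -65.2, 46.3]
tcp_rot: [[1.0, 0.017, 0.001], [0.017, -1.0, 0.0], [0.001, 0.0, -1.0]]
wrist_force: [0.8, 2.9, 5.9]
opening: 15.9
gripper_force: 30.0
```

```bash
python3 -c "
from h import *
go(488,-65,45,1.1)"
```

```text
shift [-0.06 -0.02  0.13] turn -0.002 | now [488.6 -65.2  46.3] ang 1.0 t 11.025 f [0.8 2.9 5.9] op 15.88275350303943 gf 30.001809652894735 q6 68.3
```

Converted, -9.3 cm / 80 = -0.1163, -7.5 cm / 80 = -0.0938.

>>> {"method": "arm_command", "body": {
  "steps": [
    [0,-0.0188,0,0],
    [0,-0.0438,0,0],
    [0,-0.0688,0,0],
    [0,-0.0938,0,0],
    [0,-0.1163,0,0]
  ]
}}

```text
time: 11.65
tool_pos: [487.1, 27.1, 46.3]
tcp_rot: [[1.0, 0.019, 0.001], [0.019, -1.0, -0.002], [0.001, 0.002, -1.0]]
wrist_force: [-0.9, -5.1, 5.7]
opening: 15.4
gripper_force: 30.0
```

Converted, -0.3 cm / 80 = -0.0038.

>>> {"method": "arm_command", "body": {
  "steps": [
    [0,-0.0038,0,0],
    [0,-0.0038,0,0],
    [0,-0.0038,0,0]
  ]
}}

```text
time: 12.02
tool_pos: [487.1, 29.8, 46.3]
tcp_rot: [[1.0, 0.018, 0.001], [0.018, -1.0, -0.001], [0.001, 0.001, -1.0]]
wrist_force: [-1.8, -3.4, 7.0]
opening: 15.6
gripper_force: 30.0
```

```bash
cat > m.py <<'E'
from h import *
import sys
def pm(tag):
    h=cv2.cvtColor(cv2.imread(f'pics/{tag}.png'),cv2.COLOR_BGR2HSV);out=[]
    for lo,hi in (([5,130,110],[18,255,255]),([50,110,30],[85,255,255])):
        m=cv2.inRange(h,np.array(lo),np.array(hi));k=np.zeros_like(m);b=(140,0,500,120) if tag[0]=='w' else (290,140,360,180)
        k[b[1]:b[3],b[0]:b[2]]=m[b[1]:b[3],b[0]:b[2]]
        n,l,st,ce=cv2.connectedComponentsWithStats(k);i=1+np.argmax(st[1:,4]) if n>1 else 0;out.append((ce[i],st[i]))
    return out
n=sys.argv[1]
for v in ('wrist','top'):
    f=shot(v,v[0]+n);o,g=pm(v[0]+n);print(v,o,g)
    fi=v=='wrist';P=onz(f,*o[0],45,fi);G=onz(f,*g[0],26,fi);c=np.radians(1.1);d=P-G
    print(np.round(P,1),np.round(G,1),'pointer y in mark',round(-np.sin(c)*d[0]+np.cos(c)*d[1],2))
go(488,32,45,1.1)
E
python3 m.py 5; python3 -c "
from h import *
a=cv2.imread('pics/w5.png')[0:330,140:520];b=cv2.resize(cv2.imread('pics/t5.png')[130:210,280:380],(400,330),interpolation=2);cv2.imwrite('pics/crop3.png',np.hstack([a,b]))"
```

```text
wrist (array([319.5, 199.5]), array([     0,      0,    640,    400, 256000], dtype=int32)) (array([319.5, 199.5]), array([     0,      0,    640,    400, 256000], dtype=int32))
[523.5  31.2  45. ] [518.1  31.2  26. ] pointer y in mark -0.1
top (array([308.77272727, 164.59090909]), array([308, 159,   3,  11,  22], dtype=int32)) (array([308.45833333, 150.54166667]), array([308, 145,   2,  13,  24], dtype=int32))
[640.9  33.7  45. ] [689.   36.3  26. ] pointer y in mark -1.74
shift [ 0.09 -0.23  0.13] turn -0.001 | now [487.1  29.7  46.3] ang 1.0 t 12.125 f [-1.1 -2.7  6.5] op 15.68641516728523 gf 30.008338037878275 q6 79.4
```

View pics/crop3.png

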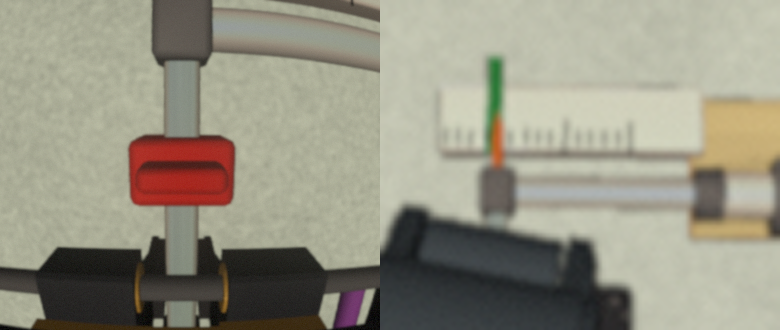

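The pointer is over the band (crop 497,135) but 2–3 mm short. I nudge it, wait, loosen the fingers to 18 mm (the spring keeps the bar on the inner finger) and slide along the bar.

Converted, -0.25 cm / 80 = -0.0031.

>>> {"method": "arm_command", "body": {
  "steps": [
    [0,-0.0031,0,0],
    [0,-0.0031,0,0],
    [0,-0.0031,0,0],
    [0,-0.0031,0,0],
    [0,-0.0031,0,0]
  ]
}}

```text
time: 12.75
tool_pos: [487.1, 32.1, 46.3]
tcp_rot: [[1.0, 0.018, 0.001], [0.018, -1.0, -0.001], [0.001, 0.001, -1.0]]
wrist_force: [-1.5, -3.1, 7.1]
opening: 15.9
gripper_force: 30.0
```

>>> {"method": "arm_command", "body": {
  "steps": [
    [0,-0.0006,0,0],
    [0,-0.0013,0,0],
    [0,-0.0013,0,0],
    [0,-0.0013,0,0],
    [0,-0.0013,0,0]
  ],
  "fingers": 1.8
}}

```text
time: 13.38
tool_pos: [487.0, 34.0, 45.6]
tcp_rot: [[1.0, 0.018, 0.001], [0.018, -1.0, -0.0], [0.001, 0.0, -1.0]]
wrist_force: [1.2, -3.4, 2.1]
opening: 18.1
gripper_force: 2.0
```

```bash
python3 m.py 6
```

```text
wrist (array([319.5, 199.5]), array([     0,      0,    640,    400, 256000], dtype=int32)) (array([319.5, 199.5]), array([     0,      0,    640,    400, 256000], dtype=int32))
[523.6  35.4  45. ] [518.2  35.4  26. ] pointer y in mark -0.12
top (array([307.96428571, 164.14285714]), array([307, 159,   3,  11,  28], dtype=int32)) (array([308.47826087, 150.26086957]), array([308, 145,   2,  12,  23], dtype=int32))
[642.2  36.1  45. ] [689.9  36.3  26. ] pointer y in mark 0.72
shift [0.1  0.21 0.06] turn -0.001 | now [487.   34.   45.6] ang 1.0 t 13.475 f [ 1.  -3.1  1.8] op 18.03414904945518 gf 1.9805490371072665 q6 79.8
```

Converted, 2.8 cm / 80 = 0.035, 1.8 cm / 80 = 0.0225.

>>> {"method": "arm_command", "body": {
  "steps": [
    [0.0075,0,0,0],
    [0.015,0,0,0],
    [0.0225,0,0,0],
    [0.03,0,0,0],
    [0.035,0,0,0]
  ]
}}

```text
time: 14.1
tool_pos: [514.6, 34.7, 45.5]
tcp_rot: [[1.0, 0.018, -0.001], [0.018, -1.0, 0.0], [-0.001, -0.0, -1.0]]
wrist_force: [-4.4, -4.1, 1.1]
opening: 18.0
gripper_force: 2.9
```

Converted, 2 cm / 80 = 0.025, 1.6 cm / 80 = 0.02.

>>> {"method": "arm_command", "body": {
  "steps": [
    [0.005,0,0,0],
    [0.01,0,0,0],
    [0.015,0,0,0],
    [0.02,0,0,0],
    [0.025,0,0,0]
  ]
}}

```text
time: 14.72
tool_pos: [532.7, 35.1, 45.4]
tcp_rot: [[1.0, 0.018, -0.004], [0.018, -1.0, 0.0], [-0.004, -0.0, -1.0]]
wrist_force: [-4.8, -4.4, 2.3]
opening: 18.0
gripper_force: 3.0
```

```bash
python3 m.py 7
```

```text
wrist (array([323.85966319,  48.39294306]), array([ 316,    4,   17,   83, 1247], dtype=int32)) (array([324.521875,  17.103125]), array([313,   0,  23,  62, 320], dtype=int32))
[641.2  35.8  45. ] [662.9  35.7  26. ] pointer y in mark 0.5
top (array([307.76923077, 161.69230769]), array([307, 159,   3,   6,  13], dtype=int32)) (array([308.47826087, 150.26086957]), array([308, 145,   2,  12,  23], dtype=int32))
[649.6  36.9  45. ] [689.9  36.3  26. ] pointer y in mark 1.38
shift [-4.56  0.22  0.05] turn -0.001 | now [533.5  35.1  45.4] ang 1.0 t 14.825 f [-3.2 -3.9 -0.1] op 17.816067236854096 gf 2.5937884763698094 q6 80.8
```

On the mark. Continue pushing to the stop.

Converted, 1.4 cm / 80 = 0.0175, 1.3 cm / 80 = 0.0163.

>>> {"method": "arm_command", "body": {
  "steps": [
    [0.005,0,0,0],
    [0.01,0,0,0],
    [0.0138,0,0,0],
    [0.0163,0,0,0],
    [0.0175,0,0,0]
  ]
}}

```text
time: 15.45
tool_pos: [546.9, 35.3, 45.3]
tcp_rot: [[1.0, 0.018, -0.004], [0.018, -1.0, 0.0], [-0.004, -0.0, -1.0]]
wrist_force: [-4.6, -4.1, 1.0]
opening: 18.3
gripper_force: 2.8
```

Converted, 0.3 cm / 80 = 0.0038, 0.2 cm / 80 = 0.0025.

>>> {"method": "arm_command", "body": {
  "steps": [
    [0.0013,0,0,0],
    [0.0025,0,0,0],
    [0.0038,0,0,0],
    [0.0038,0,0,0]
  ]
}}

```text
time: 15.95
tool_pos: [547.1, 35.6, 45.4]
tcp_rot: [[1.0, 0.018, -0.009], [0.018, -1.0, 0.001], [-0.009, -0.001, -1.0]]
wrist_force: [-8.8, -3.6, 6.1]
opening: 18.1
gripper_force: 6.2
```

Converted, 0.1 cm / 80 = 0.0013, 0.05 cm / 80 = 0.0006.

>>> {"method": "arm_command", "body": {
  "steps": [
    [0,0.0006,0,0],
    [0,0.0013,0,0],
    [0,0.0013,0,0],
    [0,0.0013,0,0],
    [0,0.0013,0,0]
  ],
  "fingers": 1.0
}}

```text
time: 16.58
tool_pos: [547.1, 34.7, 45.3]
tcp_rot: [[1.0, 0.018, -0.009], [0.018, -1.0, 0.001], [-0.009, -0.001, -1.0]]
wrist_force: [-8.9, -3.2, 5.0]
opening: 15.7
gripper_force: 31.9
```

```bash
python3 m.py 8; python3 -c "
from h import *
shot('scene','s8');a=cv2.imread('pics/w8.png')[0:330,140:520];b=cv2.resize(cv2.imread('pics/s8.png')[160:325,230:440],(420,330),interpolation=2);cv2.imwrite('pics/crop4.png',np.hstack([a,b]))"
```

```text
wrist (array([321.47230769,  79.09307692]), array([ 313,   32,   18,   88, 1300], dtype=int32)) (array([324.18072289,  24.2245345 ]), array([313,   0,  22,  89, 913], dtype=int32))
[640.9  36.3  45. ] [672.9  35.5  26. ] pointer y in mark 1.39
top (array([319.5, 199.5]), array([     0,      0,    640,    400, 256000], dtype=int32)) (array([308.46153846, 151.03846154]), array([308, 145,   2,  14,  26], dtype=int32))
[536.9  -0.7  45. ] [687.5  36.3  26. ] pointer y in mark -34.12
shift [-5.92  0.17  0.09] turn -0.001 | now [547.1  34.7  45.4] ang 1.0 t 16.675 f [-8.8 -3.1  5.2] op 15.9563586626741 gf 31.865156474523246 q6 81.0
```

View pics/crop4.png

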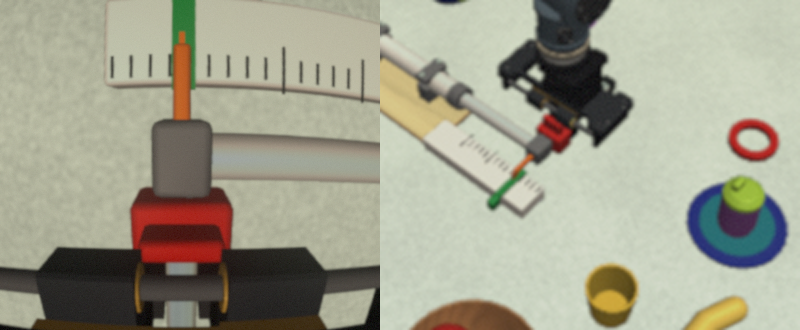

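The lever sits against the leg block: it stalled at 8.8 N, against about 4.6 N while sliding. The pointer tip is over the green band (crop 182,38) and the cup stands on the mat (740,205). Handing in.

>>> {"method": "arm_command", "body": {
  "steps": [
    [0,0,0,0],
    [0,0,0,0],
    [0,0,0,0]
  ]
}}

```text
time: 17.1
tool_pos: [547.1, 34.7, 45.3]
tcp_rot: [[1.0, 0.018, -0.009], [0.018, -1.0, 0.001], [-0.009, -0.001, -1.0]]
wrist_force: [-8.6, -3.6, 5.0]
opening: 15.5
gripper_force: 31.9
```

```bash
python3 -c "
from plant import close_job
print(close_job())"
```

```text
the job is handed in; nothing more can be done
None
```

I handed the job in at 17.1 s of robot time, and no verdict came back: the cup stands on the blue mat, the lever is pushed to its stop, and the gripper still holds the bar with the pointer about 1.4 mm off the mark's centre line.

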